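Switch off the coffee corner's power strip in one sweep

ROBOT

A 6-joint arm with a two-finger parallel gripper is mounted at the origin on the work surface. World frame = base frame: x ahead of the robot, y to its left, z up, the work surface at z = 0. Lengths are in m, angles in degrees, forces in N, time in s.
With the tool pointing down it reaches from about 0.4 to 0.825 m from the base axis. Payload 7 kg.
Tool frame: the origin (TCP) lies between the finger pads, 19 mm behind the fingertips; this is the grasp point; z points along the fingers, y is the line along which they close (so a half turn about z gives the same grasp; the last joint's range is limited). The gripper opens to 88 mm and grips with 3 to 60 N. Pads are 19 mm wide; open, the fingers measure 130 mm over their backs; the gripper's body (78 mm by 193 mm) begins 47 mm behind the grasp point.
Start: joints at [88.356, 20.546, 0.682, 0, -70.136, -16.507], TCP at [0.21, 0.641, 0.245] pointing down, gripper open.
Joint ranges: [-176.03, 176.03], [-82.01, 121.73], [-58.28, 71.71], [-173.87, 95.51], [-174.79, -0.11], [-173.66, 173.66]. Speed limits (degrees/s): [136.94, 136.94, 172.46, 180, 180, 180].

INTERFACE

Orientations are given as [roll, pitch, yaw] about the fixed x, y, z axes, in that order (R = Rz(yaw) Ry(pitch) Rx(roll)).
In Python, from plant import * gives the robot as it stands.
- The arm moves only by the shell command python3 -m handwheel 'ROWS'. ROWS is JSON, a list of rows, each a list of 7 numbers: the opening, from -1 (shut) to 1 (fully open), then the shift along the tool's x, y, z as a fraction of full scale, then the turn, a rotation vector about the tool's x, y, z as a fraction of full scale. A call has 1 to 5 rows; each row shifts and turns the commanded pose from where the row before left it, along the tool's axes as they then stand; what a row does not reach is not made up. Full scale, the value 1, is 0.025 m for a shift and 6 degrees for a turn. A row lasts 1/8 s, in which the tool goes at most 62.5 mm and 10.7 degrees, less where a joint would pass 70% of its speed; a pose out of reach is approached as far as the arm can. A call with a number of a shift or a turn outside -1 to 1 is refused whole. A call with a gripper value outside its range is refused whole. The fingers move at their own pace and stop on an object; the grip force is fixed at half the most. Time passes only in rows, so rows that do not move let the fingers close. It gives the time, the measured TCP pose, the force, the opening and the grip force at its end, in the units of the state.
- get_obs(): the state, without advancing time (a new reading comes with each control period).
- snapshot(name): name is "side" or "top" or "wrist"; returns a dict with "color" (384x512x3 uint8, red, green, blue), "fx", "fy", "cx", "cy" (pixels), "R" (3x3) and "t" (3): a world point X has camera coordinates R X + t; the wrist camera has in their place "tool_from_camera" (4x4, takes a point from camera to tool coordinates, whose origin is the TCP and whose axes are the flange's). Camera axes: x right, y down, z forward; pixel columns grow to the right and rows downward; lengths in m; the calibration is good to about 2 mm. A picture is of the moment at which its call begins: read the wrist's pose just before it. There is no depth.
- close_job(): hands the job in; it is judged then, once.
The state is a dict: "clock": time; "joint_pos": joint angles; "qvel": joint speeds; "tau": joint torques, N m; "tool_pos": TCP position; "orientation": TCP orientation; "force": force on the tool from outside, world axes, zero at the start; "moment": the same for the moment, N m; "opening": finger opening in m; "gripper_force": force on a finger pad.
Only numpy, scipy, OpenCV 4.12 (cv2) and the standard library are available. Lean on these libraries where they do the work, as an engineer would, in place of code of your own. Each camera call takes 0.05 s, during which the arm holds its last target. There are 200 camera calls.

TASK

Before leaving the flat, switch off the black power strip with the orange levers: put a finger at its green end and sweep the three levers over in one drag along the row to the red end, one after the other, without lifting away from the strip part-way. The white strip with the blue levers feeds the fridge, so do not touch it, and leave the mug and the sugar jar standing where they are.

Things in the scene. Friction and masses are not known exactly. Their poses are not given: they have to be found in the camera images.
- coffee_strip: Black switched power strip, 100 wide (its x) x 210 long (its y) x 35 mm high, fixed to the worktop at any yaw. Origin: centre of its underside; z up. Green stripe across its -y end, red stripe across its +y end. Three orange toggle levers in a row along y at x = +27 mm, pivots at y = -55, 0, +55 mm on the top face (z = 35 mm). Flat sockets beside them at x = -21 mm.
- coffee_strip_lever1 (a joint): Orange lever at the green end (pivot y = -55 mm). 0 = on, 1.55 rad = off. 43 mm long: 8 mm stem, 14 mm ball end. On it leans 14 degrees to the green end (ball centre 9 mm before the pivot), ball top 77 mm above the worktop. Off it lies 74 degrees over to the red end, top at 52 mm. A fingertip carried level 60 mm above the worktop from green to red pushes each over and passes above it.
- coffee_strip_lever2 (a joint): Middle orange lever (pivot y = 0), the same. 0 = on, 1.55 rad = off. The levers are weighted and go over at a light touch (under 2 N at the ball); pushed well past upright (from about 0.6 rad of travel) a lever tips the rest of the way by itself within half a second and stays there.
- coffee_strip_lever3 (a joint): Orange lever at the red end (pivot y = +55 mm), the same. 0 = on, 1.55 rad = off.
- fridge_strip: White switched power strip with three blue levers, of the same shape and size, fixed to the worktop at any yaw. Feeds the fridge: not to be touched. Origin: centre of its underside. One strip lies left of the middle, the other right; they may change places.
- mug: White ceramic mug, 80 mm across, 90 mm high, with a handle, standing free in the middle, beyond the strips. Origin: centre of its underside.
- sugar_jar: Amber glass jar with a wooden cap, 60 mm across, 85 mm high, standing free between the two strips. Origin: centre of its underside.
Things that resemble listed ones, but are neither listed nor needed, are in the scene too. There is more than one size of the coffee_strip; the one meant has the size given above.

How it is judged (in metres and radians):
On the way, in this order (a step that is already met when the one before it is completed fails the run):
1. the orange lever at the green end is off (value of joint coffee_strip_lever1 above 1.1 rad).
2. then the middle orange lever is off (value of joint coffee_strip_lever2 above 1.1 rad).
3. then the orange lever at the red end is off (value of joint coffee_strip_lever3 above 1.1 rad).
At the end, for the whole second after the job is handed in: All three orange levers lie over in the off position, beyond 1.3 rad (full travel 1.55) (value of joint each of coffee_strip_lever1, coffee_strip_lever2, coffee_strip_lever3 above 1.3 rad); the robot touches nothing.
It fails at once if finger lifted away (TCP more than 150 mm above the worktop) after the first orange lever went over and before the last did (value of joint coffee_strip_lever1 above 1.1 rad and value of joint coffee_strip_lever3 below 1.1 rad and z of the grasp point in the frame of coffee_strip above 0.15 m).
It fails at once if the white fridge strip or a lever of it touched (more than 1 N) (contact force between any of the fingers, the arm and fridge_strip above 1 N).
It fails at once if the mug or the sugar jar shifted by more than 20 mm or tipped by more than 0.3 rad (distance of any of mug, sugar_jar from where it was at the start of the episode above 0.02 m or angle between any of mug, sugar_jar's own z axis and vertical above 0.3 rad).
It also fails if it takes over 29 s, if anything falls off the work surface, if the arm or the gripper's body presses on something with over 40 N, if the wrist force passes 120 N, or if a joint passes its speed limit or range.

## Working session

There is one attempt and no reset: what is moved stays moved. The work goes in short steps, Python scripts to look and compute and a shell command to move; the robot and the scene stay as the last step left them, time stands still between calls to the robot, and variables do not carry over. Pictures are saved under pics/ and viewed, at most 10 in all, crops included, and the job is handed in when it is done.

```bash
ls; mkdir -p pics; python3 - <<'E'
from plant import *
import cv2, numpy as np, pickle
o=get_obs(); print({k:np.round(v,3).tolist() for k,v in o.items()})
S={}
for n in ("top","side"):
    s=snapshot(n); S[n]=s; cv2.imwrite(f"pics/{n}0.png",s["color"][:,:,::-1])
    print(n,{k:np.round(v,4).tolist() for k,v in s.items() if k!="color"})
pickle.dump(S,open("s0.pkl","wb"))
E
```

```text
pics
{'clock': 0.0, 'joint_pos': [88.357, 20.593, 0.634, -0.02, -70.138, -16.507], 'qvel': [-0.019, -0.119, -0.055, 0.009, -0.033, -0.007], 'tau': [0.001, -58.272, 29.305, 6.997, 0.007, -0.0], 'tool_pos': [0.21, 0.641, 0.244], 'orientation': [179.902, -0.01, -18.158], 'force': [-0.416, -0.577, 0.451], 'moment': [-0.063, 0.014, 0.023], 'gripper_force': 0.0, 'opening': 0.087}
top {'fx': 432.7561, 'fy': 432.7561, 'cx': 260.336, 'cy': 189.9333, 'R': [[-0.0142, -0.9999, -0.0054], [-0.9776, 0.015, -0.2099], [0.2099, 0.0023, -0.9777]], 't': [0.1119, 0.6205, 1.1776]}
side {'fx': 351.4048, 'fy': 351.4048, 'cx': 252.5617, 'cy': 193.3084, 'R': [[-0.8926, -0.4506, -0.018], [-0.2269, 0.4833, -0.8455], [0.3897, -0.7506, -0.5336]], 't': [0.5932, 0.1496, 0.726]}
```

View pics/top0.png

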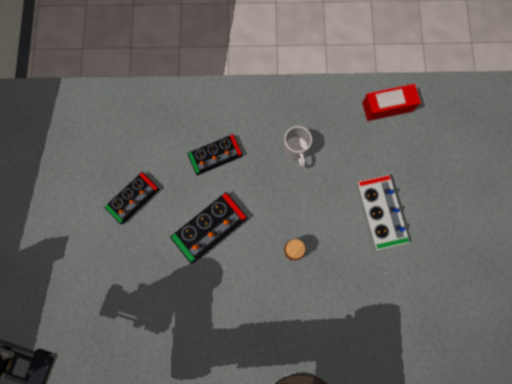

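View pics/side0.png

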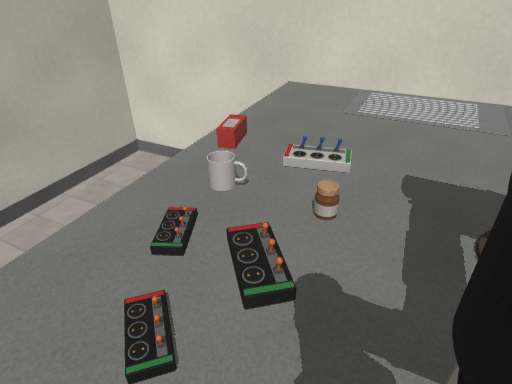

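The large black strip is at about (208,227) in the top view. Its green end is near (182,247), its red end near (234,208), and its levers are on the near/right side. The two smaller strips, at (132,197) and (215,153), are decoys. The fridge strip is at (385,212), the jar at (295,248) and the mug at (298,140).

```bash
cat > h.py <<'E'
import cv2, numpy as np, pickle
def ray(s,p,z):
    R=s["R"];t=s["t"];c=-R.T@t
    d=R.T@np.array([(p[0]-s["cx"])/s["fx"],(p[1]-s["cy"])/s["fy"],1]); return c+d*(z-c[2])/d[2]
def blobs(img,lo,hi,amin=6):
    h=cv2.cvtColor(img,cv2.COLOR_RGB2HSV); m=cv2.inRange(h,lo,hi)
    n,l,st,ce=cv2.connectedComponentsWithStats(m); return [(ce[i],st[i]) for i in range(1,n) if st[i][4]>=amin]
def tri(a,pa,b,pb):
    P=[np.array([[s["fx"],0,s["cx"]],[0,s["fy"],s["cy"]],[0,0,1]])@np.c_[s["R"],s["t"]] for s in(a,b)]
    X=cv2.triangulatePoints(P[0],P[1],np.array(pa,float),np.array(pb,float)).ravel(); return X[:3]/X[3]
E
python3 - <<'E'
from h import *
S=pickle.load(open("s0.pkl","rb"))
for n in S:
    for nm,lo,hi in (("orange",(5,150,120),(14,255,255)),("green",(55,120,40),(85,255,255)),("red",(0,180,90),(3,255,255))):
        for c,s in blobs(S[n]["color"],lo,hi): print(n,nm,c.round(1),s[2:],ray(S[n],c,.07 if nm=="orange" else .035).round(3))
for nm,p,z in(("jar",(295,248),.085),("mug",(298,133),.09)): print(nm,ray(S["top"],p,z).round(3))
E
```

```text
top orange [226.3 152. ] [3 3 7] [0.736 0.201 0.07 ]
top orange [213.7 157. ] [3 3 7] [0.721 0.237 0.07 ]
top orange [201.  162.5] [3 4 8] [0.705 0.274 0.07 ]
top orange [140.9 191.9] [3 3 8] [0.621 0.445 0.07 ]
top orange [120.  211.3] [3 3 7] [0.565 0.502 0.07 ]
top orange [225.2 221.8] [ 5  5 17] [0.531 0.203 0.07 ]
top orange [209.6 234.1] [ 4  5 17] [0.497 0.247 0.07 ]
top orange [194.3 246.9] [ 5  5 16] [0.462 0.289 0.07 ]
top orange [289.5 254.7] [13 11 19] [0.436 0.024 0.07 ]
top green [193.5 162. ] [ 12  22 101] [0.717 0.302 0.035]
top green [113.6 213.2] [18 18 98] [0.566 0.532 0.035]
top green [182.7 247.5] [ 24  29 203] [0.463 0.328 0.035]
top green [392.7 242.6] [ 32  10 116] [ 0.468 -0.275  0.035]
top red [390.8 100.6] [ 58  36 746] [ 0.904 -0.303  0.035]
top red [235.4 144.6] [12 20 85] [0.77  0.176 0.035]
top red [148.1 181. ] [17 17 96] [0.661 0.435 0.035]
top red [374.6 180.2] [30  9 95] [ 0.653 -0.236  0.035]
top red [233.7 206.1] [ 24  27 181] [0.582 0.181 0.035]
side orange [184.9 209.5] [ 4  8 17] [0.721 0.227 0.07 ]
side orange [180.8 219.5] [ 4  8 19] [0.706 0
[... 327 characters left out ...]
15] [0.457 0.306 0.07 ]
side orange [154.5 299.4] [ 6 10 34] [0.611 0.462 0.07 ]
side orange [156.6 317.8] [ 6 10 34] [0.584 0.489 0.07 ]
side orange [158.8 338.5] [ 6 10 40] [0.557 0.517 0.07 ]
side green [348.  155.5] [ 4 12 36] [ 0.468 -0.272  0.035]
side green [165.5 244.1] [30  3 83] [0.715 0.312 0.035]
side green [268.6 287.8] [ 51  14 296] [0.466 0.328 0.035]
side green [148.6 363.7] [ 47  19 293] [0.564 0.54  0.035]
side red [176.8 208.3] [13  2 18] [0.776 0.192 0.035]
side red [191.6 208.3] [ 7  2 10] [0.743 0.177 0.035]
side red [245.  226.9] [ 35   8 103] [0.589 0.186 0.035]
side red [143.4 296.6] [ 39  12 135] [0.659 0.445 0.035]
jar [0.453 0.01  0.085]
mug [ 0.784 -0.009  0.09 ]
```

The ball spacing is 55 mm and the stripe spacing is 189 mm, so this is the full-size strip. The row runs along yaw -51°. I'll close the fingers, turn +33° about tool z, and then move about 0.38 m along tool x.

```bash
python3 -m handwheel '[[-1,0,0,0,0,0,1],[-1,0,0,0,0,0,1],[-1,0,0,0,0,0,1],[-1,0,0,0,0,0,1],[-1,0,0,0,0,0,1]]'
python3 -m handwheel '[[-1,0,0,0,0,0,0.5],[-1,1,0.2,0,0,0,0],[-1,1,0.2,0,0,0,0],[-1,1,0.2,0,0,0,0],[-1,1,0.2,0,0,0,0]]'
python3 -m handwheel '[[-1,1,0.2,0,0,0,0],[-1,1,0.1,0,0,0,0],[-1,1,0,0,0,0,0],[-1,1,0,0,0,0,0],[-1,1,0,0,0,0,0]]'
python3 -m handwheel '[[-1,1,0,0,0,0,0],[-1,1,0,0,0,0,0],[-1,1,0,0,0,0,0],[-1,0.5,0,0,0,0,0],[-1,0,0,0,0,0,0]]'
cat > st.py <<'E'
from plant import *; from h import *
o=get_obs(); p=np.array(o["tool_pos"]); y=np.radians(o["orientation"][2])
M=np.array([.5014,.2376]); u=np.array([.627,-.779]); x=np.array([np.cos(y),np.sin(y)]); ty=np.array([np.sin(y),-np.cos(y)])
d=p[:2]-M; print(o["clock"],p.round(4),np.round(o["orientation"],2),"f",np.round(o["force"],1),o["opening"])
print("s along row",d@u,"across(+x strip)",d@np.array([-.779,-.627]))
g=M-.113*u-p[:2]; print("to start, tool x,y,z mm",(g@x*1000).round(1),(g@ty*1000).round(1),((p[2]-.079)*1000).round(1))
E
python3 st.py; python3 - <<'E'
from plant import *; from h import *
s=snapshot("wrist"); cv2.imwrite("pics/w1.png",s["color"][:,:,::-1])
E
```

```text
clock: 0.72
tool_pos: [0.2102, 0.6411, 0.2448]
orientation: [180.0, -0.0, -48.4]
force: [-0.9, 0.2, 0.0]
opening: 0.0432
gripper_force: 0.0
clock: 1.35
tool_pos: [0.258, 0.5497, 0.2452]
orientation: [180.0, -0.0, -51.1]
force: [-0.4, 0.7, 0.0]
opening: 0.0007
gripper_force: 0.0
clock: 1.98
tool_pos: [0.3311, 0.4476, 0.2453]
orientation: [-180.0, -0.0, -51.2]
force: [-0.3, 0.7, 0.1]
opening: 0.0006
gripper_force: 0.0
clock: 2.6
tool_pos: [0.3855, 0.3801, 0.2454]
orientation: [-180.0, 0.0, -51.2]
force: [-0.1, -0.4, 0.5]
opening: 0.0006
gripper_force: 0.0
2.6 [0.3855 0.3801 0.2454] [-180.      0.    -51.24] f [-0.1 -0.4  0.5] 0.0005543765906305502
s along row -0.1836946105793405 across(+x strip) 0.000936250353247308
to start, tool x,y,z mm 70.7 -1.0 166.4
```

View pics/w1.png

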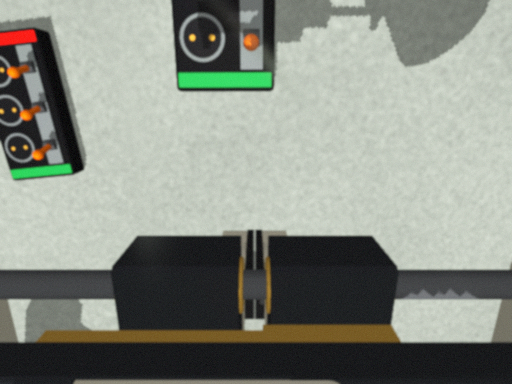

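The wrist view shows the fingers at column 254, in line with the first orange lever at column 251, and the strip square to the tool. I'll move over the green end and go down.

```bash
python3 -m handwheel '[[-1,1,0,0,0,0,0],[-1,1,0,0,0,0,0],[-1,0.8,0,0,0,0,0],[-1,0,0,1,0,0,0],[-1,0,0,1,0,0,0]]'
python3 -m handwheel '[[-1,0,0,1,0,0,0],[-1,0,0,1,0,0,0],[-1,0,0,1,0,0,0],[-1,0,0,1,0,0,0],[-1,0,0,0.65,0,0,0]]'
python3 -m handwheel '[[-1,0,0,0,0,0,0]]'
python3 st.py; python3 - <<'E'
from plant import *; from h import *
s=snapshot("side"); cv2.imwrite("pics/s2.png",cv2.resize(s["color"][140:330,170:400,::-1],None,fx=3,fy=3))
E
```

```text
clock: 3.28
tool_pos: [0.4291, 0.3265, 0.195]
orientation: [-179.9, 0.0, -51.2]
force: [-1.2, -0.3, -0.4]
opening: 0.0006
gripper_force: 0.0
clock: 3.9
tool_pos: [0.4285, 0.3262, 0.0778]
orientation: [179.9, -0.0, -51.1]
force: [0.4, -0.0, 0.4]
opening: 0.0005
gripper_force: 0.0
clock: 4.03
tool_pos: [0.4283, 0.3258, 0.0779]
orientation: [179.9, -0.0, -51.1]
force: [0.2, 0.1, -0.2]
opening: 0.0006
gripper_force: 0.0
4.025 [0.4283 0.3258 0.0779] [ 1.7985e+02 -4.0000e-02 -5.1140e+01] f [ 0.2  0.1 -0.2] 0.0005889546551169247
s along row -0.11453495324334179 across(+x strip) 0.0016315383751079127
to start, tool x,y,z mm 1.5 -1.6 -1.1
```

View pics/s2.png

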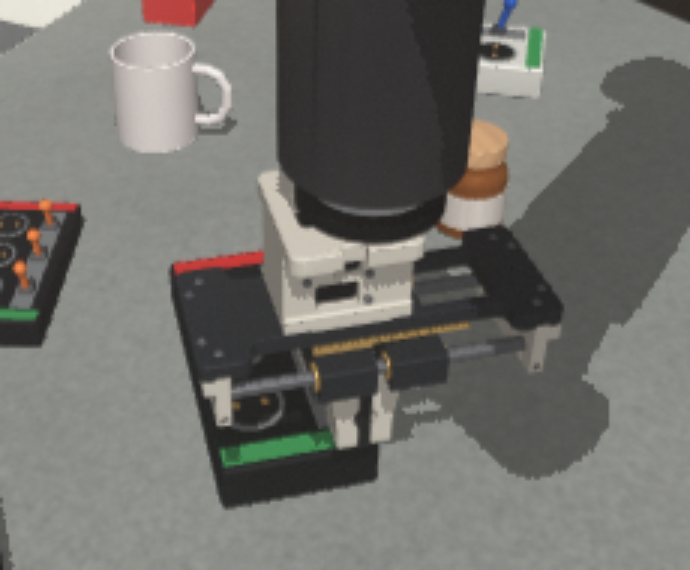

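The closed fingers stand above the green end, just before lever 1 and clear of everything else. Now I'll sweep at 80 mm/s.

```bash
python3 -m handwheel '[[-1,0.4,0,-0.05,0,0,0],[-1,0.4,0,0,0,0,0],[-1,0.4,0,0,0,0,0],[-1,0.4,0,0,0,0,0],[-1,0.4,0,0,0,0,0]]'
python3 -m handwheel '[[-1,0.4,0,0,0,0,0],[-1,0.4,0,0,0,0,0],[-1,0.4,0,0,0,0,0],[-1,0.4,0,0,0,0,0],[-1,0.4,0,0,0,0,0]]'
python3 st.py
python3 -m handwheel '[[-1,0.4,0,0,0,0,0],[-1,0.4,0,0,0,0,0],[-1,0.4,0,0,0,0,0],[-1,0.4,0,0,0,0,0],[-1,0.4,0,0,0,0,0]]'
python3 -m handwheel '[[-1,0.4,0,0,0,0,0],[-1,0.4,0,0,0,0,0],[-1,0.4,0,0,0,0,0],[-1,0.4,0,0,0,0,0],[-1,0.4,0,0,0,0,0]]'
python3 st.py; python3 - <<'E'
from plant import *; from h import *
s=snapshot("side"); cv2.imwrite("pics/s3.png",cv2.resize(s["color"][140:330,170:400,::-1],None,fx=3,fy=3))
E
```

```text
clock: 4.7
tool_pos: [0.4607, 0.2867, 0.0805]
orientation: [-180.0, 0.0, -51.2]
force: [-0.4, 0.3, 0.8]
opening: 0.0005
gripper_force: 0.1
clock: 5.32
tool_pos: [0.492, 0.248, 0.0804]
orientation: [-180.0, 0.0, -51.1]
force: [0.4, -0.2, -0.1]
opening: 0.0005
gripper_force: 0.2
5.325 [0.492  0.248  0.0804] [-179.99    0.    -51.14] f [ 0.4 -0.2 -0.1] 0.00047043631594012895
s along row -0.013962197220092886 across(+x strip) 0.0008312022759517863
to start, tool x,y,z mm -99.0 -0.9 1.4
clock: 5.95
tool_pos: [0.5233, 0.209, 0.0804]
orientation: [-180.0, 0.0, -51.2]
force: [0.4, 0.8, -0.1]
opening: 0.0003
gripper_force: 0.3
clock: 6.58
tool_pos: [0.5547, 0.1699, 0.0804]
orientation: [180.0, -0.0, -51.2]
force: [0.5, -0.9, -0.9]
opening: 0.0005
gripper_force: 0.0
6.575 [0.5547 0.1699 0.0804] [180.    -0.   -51.15] f [ 0.5 -0.9 -0.9] 0.0004988359440901416
s along row 0.086127589002624 across(+x strip) 0.0009173192177494235
to start, tool x,y,z mm -199.1 -1.0 1.4
```

View pics/s3.png

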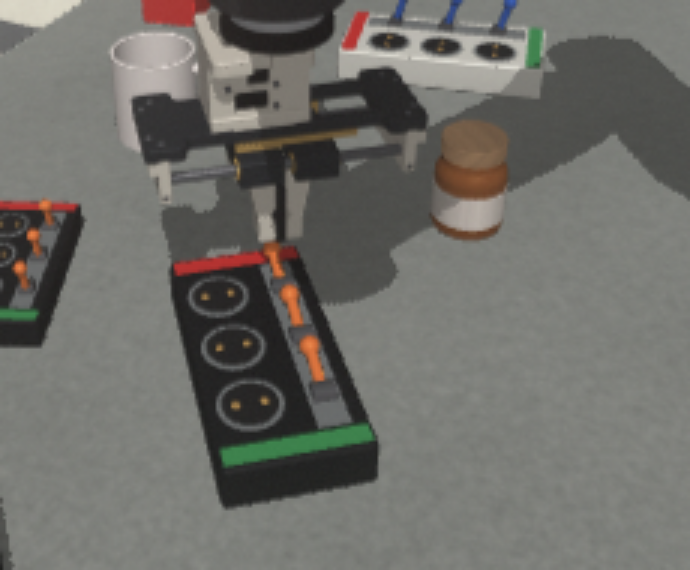

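All three levers lie toward the red end, and nothing else has moved. I'll wait for lever 3 to settle, lift straight up and check.

```bash
python3 -m handwheel '[[-1,0.3,0,0,0,0,0],[-1,0,0,0,0,0,0],[-1,0,0,0,0,0,0],[-1,0,0,0,0,0,0],[-1,0,0,0,0,0,0]]'
python3 -m handwheel '[[-1,0,0,-0.8,0,0,0],[-1,0,0,-0.8,0,0,0],[-1,0,0,-0.8,0,0,0],[-1,0,0,-0.8,0,0,0],[-1,0,0,-0.8,0,0,0]]'
python3 -m handwheel '[[-1,0,0,-0.4,0,0,0],[-1,0,0,0,0,0,0],[-1,0,0,0,0,0,0],[-1,0,0,0,0,0,0]]'
python3 - <<'E'
from plant import *; from h import *
s=snapshot("side"); cv2.imwrite("pics/s4.png",cv2.resize(s["color"][140:330,170:400,::-1],None,fx=3,fy=3))
E
```

```text
clock: 7.25
tool_pos: [0.5589, 0.1648, 0.0804]
orientation: [-180.0, 0.0, -51.1]
force: [-0.4, -0.0, -0.3]
opening: 0.0004
gripper_force: 0.0
clock: 7.88
tool_pos: [0.5588, 0.1647, 0.1811]
orientation: [-180.0, 0.0, -51.1]
force: [0.3, 1.0, -0.3]
opening: 0.0008
gripper_force: 0.0
clock: 8.38
tool_pos: [0.5586, 0.1644, 0.1895]
orientation: [179.9, 0.0, -51.2]
force: [0.6, 0.4, -0.7]
opening: 0.0006
gripper_force: 0.0
```

View pics/s4.png

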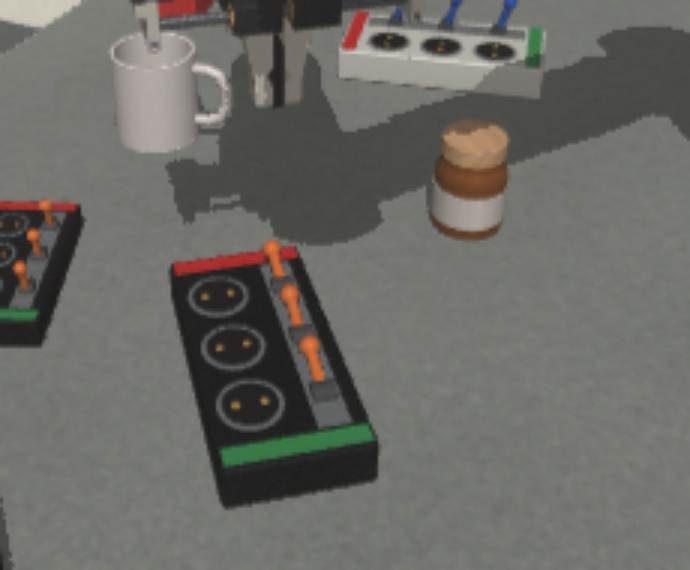

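The three levers lie over identically, the fingers are clear, and the mug, jar and fridge strip are where they were.

```bash
python3 -c "
from plant import *
print(close_job())"
```

```text
the job is handed in; nothing more can be done
None
```

I swept all three orange levers off from the green end to the red end in one drag and handed the job in at about 8.4 s; the last picture shows all three lying over, and the fridge strip, mug and jar look untouched, but no verdict came back.

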